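# Jack up the microscope's specimen stage and hold it

### The arm

A 6-joint arm with a two-finger parallel gripper is mounted at the origin on the work surface. World frame = base frame: x ahead of the robot, y to its left, z up, the work surface at z = 0. Lengths are in m, angles in rad, forces in N, time in s.
With the tool pointing down it reaches from about 0.375 to 0.9 m from the base axis. Payload 3.1 kg.
Tool frame: the origin (TCP) lies on the centre line of the jaws, within the pads' length; the fingertips stand 11 mm ahead of it and the grasp point (between the pads) lies 8 mm behind it; x points along the fingers, y is the direction in which the jaws open and shut, and the axes are right-handed (so a half turn about x gives the same grasp; the last joint's range is limited). The gripper opens to 87 mm and grips with 3 to 60 N. Pads are 19 mm wide; open, the fingers measure 117 mm over their backs; the gripper's body (75 mm by 190 mm) begins 51 mm behind the grasp point.
Start: joints at [-1.331, 0.527, 1.433, -0, 1.181, -0.178], TCP at [0.254, -0.571, 0.203] pointing down, gripper open.
Joint ranges: [-3.08, 3.08], [-0.75, 2.2], [0.22, 2.44], [-1.43, 4.57], [0, 2.65], [-2.85, 2.85]. Speed limits (rad/s): [2.79, 2.79, 3.14, 3.14, 3.14, 3.14].

### API

Orientations are given as a unit quaternion [x, y, z, w].
In Python, from rig import robot, camera, camera_info gives the robot as it stands.
- The arm moves only by the shell command python3 -m inch 'ROWS' [FORCE]. ROWS is JSON, a list that holds one entry, the list of rows, each a list of 5 numbers: the shift along the tool's x, y, z in cm, then the turn about the tool's x in rad, then the opening, from 0 (shut) to 1 (fully open). A call has 1 to 8 rows; each row shifts and turns the pose as measured when the row begins, along the tool's axes as they then stand; what a row does not reach is not made up. A row lasts 1/12 s, in which the tool goes at most 41.7 mm and 7.16 degrees, less where a joint would pass 70% of its speed; a pose out of reach is approached as far as the arm can. A call with a gripper value outside its range is refused whole. The fingers move at their own pace and stop on an object; FORCE is the grip in N (left out, the last holds). Time passes only in rows, so rows that do not move let the fingers close. It gives the time, the measured TCP pose, the force and the opening at its end, in the units of the state.
- robot.get_obs(): the state, without advancing time (a new reading comes with each control period).
- camera(name): name is "scene" or "top" or "wrist"; returns the picture (420x560x3 uint8, red, green, blue); there is no depth.
- camera_info(name): a dict with "camera_matrix" (3x3 intrinsics, pixels), "rvec" (rotation vector, rad) and "tvec" (3), from world to camera coordinates, as OpenCV has them. Camera axes: x right, y down, z forward; pixel columns grow to the right and rows downward; lengths in m; the calibration is good to about 2 mm. A picture is of the moment at which its call begins: read the wrist's pose just before it. camera_info takes no time and is no camera call; for the wrist camera it gives the pose at the moment of the call.
- robot.hand_in(): hands the job in, once; it reports no verdict.
The state is a dict: "time": time; "q": joint angles; "joint_velocities": joint speeds; "joint_torque": joint torques, N m; "position": TCP position; "tool_rot": TCP orientation; "ft_force": force on the tool from outside, world axes, zero at the start; "moment": the same for the moment, N m; "grip_width": finger opening in m.
Only numpy, scipy, OpenCV 4.12 (cv2) and the standard library are available. Lean on these libraries where they do the work, as an engineer would, in place of code of your own. Each camera call takes 0.05 s, during which the arm holds its last target. There are 200 camera calls.

### The job

The video microscope's specimen stage must be brought up to focus height with the small pump jack. Set the jack lengthwise on the narrow raised plinth in front of the stage, its round saddle centred under the marked lift pad, and let go of it; then work the handle: one full stroke down and all the way back up to seat the saddle, then a second full stroke down, and finish holding the handle fully down with the fingers so that the stage stays raised. Raise the stage only with the jack, keep the specimen standing on it, and leave everything else on the counter where it is.

Things in the scene. Friction and masses are not known exactly. Their poses are not given: they have to be found in the camera images.
- jack: Grey pump jack, 0.8 kg, loose, standing on the counter. Origin: underside, below the middle of its carry block; +x points to the saddle end, z up. Base plate 225 x 60 x 10 mm (x -100 to +125 mm). Carry block at the origin, 40 (x) x 34 (y) mm, its top 62 mm above the underside, faces flat for a grip across y; the jack balances within 15 mm of it. Saddle on the axis at x +95 mm. The handle's hinge lies across y at x -14, z 52 mm; the handle goes from there to -x.
- saddle: Dark round saddle of the jack, 38 mm in diameter, 6 mm thick, on a ram. Origin: centre of its top face, 62 mm above the jack's underside when lowered. It rises 75 mm per rad of the handle, 30 mm in all at the full stroke, and sinks again when the handle comes up.
- pump_handle (a joint): Angle of the jack's handle in rad: 0 = fully up (0.40 rad above level), 0.40 = fully down (level, at its stop). It springs up by itself when let go. Pressing it at the paddle takes about 3 N unloaded and up to 12 N with the stage on the saddle.
- pump_paddle: Black rubber paddle at the handle's end, 34 mm along the handle, 40 mm wide, 10 mm thick. Origin: centre of its top face (the face to press), 85 mm from the hinge along the handle and 6 mm above the handle's line; with the handle up it is about 91 mm above the jack's underside, handle down about 58 mm. Its z axis is normal to the top face.
- stand: The fixed stand of the microscope stage. Origin: on the counter straight below the lift pad; +x points from the plinth toward the lens column. The steel plinth runs along its x from -215 to +35 mm, 52 mm wide (y -26 to +26), top 35 mm above the counter. Two guide posts at x +85, y +-88 mm, 197 mm high; lens over x +85 mm, lowest 225 mm above the counter; column at x +195 mm.
- lift_pad (a point): Steel round lift pad, 36 mm in diameter, under the middle of the stage's front bar. Origin: centre of its lower face, 111 mm above the counter when the stage is down (so the lowered saddle passes 14 mm below it when the jack is on the plinth). On top of the bar, straight above, a dark ring of 36 mm with a centre dot and two short lines marks the place; ring top 140 mm above the counter. It rises with the stage by up to 32 mm.
- stage: Aluminium specimen stage, 0.5 kg, slides straight up on the guide posts, held down only by its weight. Origin as the stand's when down; z grows as it rises. Front bar x -19 to +19 mm, y -105 to +105 mm, z 121 to 137 mm; plate behind it x +20 to +150 mm, top at 135 mm.
- specimen: Black round specimen mount, 32 mm in diameter, 18 mm high, standing loose on the stage below the lens. Origin: centre of its underside.
- mug: White mug, 76 mm across, 90 mm high; bystander.
- blade_piece: Dark piece of a turbine blade, 50 x 75 mm, 75 mm high; bystander.
- spatula: Steel lab spatula, 180 mm long, lying flat; bystander.
- dish: Closed glass dish, 88 mm across, 20 mm high; bystander.
- pot: White jar with a black lid, 48 mm across, 50 mm high; bystander.
- spare_mount: Black round specimen mount, 32 mm across, 18 mm high, on the counter; bystander.
Mind the look-alikes: they are no part of the job. Leave any blue look-alike of the specimen alone. Of the things that look like the jack, the larger one is meant.

How it is judged:
On the way, in this order (a step that is already met when the one before it is completed fails the run):
1. the jack stands on the plinth, saddle centred under the lift pad, handle up, let go (horizontal distance between saddle and lift_pad below 0.01 m and z of jack in the frame of stand between 0.032 and 0.04 m and angle between jack's own z axis and vertical below 0.05 rad and contact force between jack and stand above 3 N and angle between the x axis of jack and the x axis of stand, either way round below 0.15 rad and value of joint pump_handle below 0.05 rad and contact force between the fingers and jack below 0.2 N), for 0.2 s.
2. first full stroke down, the stage rises (value of joint pump_handle above 0.36 rad and z of lift_pad in the frame of stand above 0.122 m), for 0.1 s.
3. handle all the way up again, the stage is down (value of joint pump_handle below 0.05 rad and z of lift_pad in the frame of stand below 0.114 m), for 0.1 s.
At the end, for the whole second after the job is handed in: Fingers press the paddle (>2 N), handle down (>0.36 of 0.40 rad); saddle carries the lift pad (>2 N), centred within 10 mm, pad raised at least 11 mm; jack upright on the plinth, lengthwise within 0.15 rad; specimen upright on the stage; robot not touching the stage (all of step 2 and horizontal distance between saddle and lift_pad below 0.01 m and z of jack in the frame of stand between 0.032 and 0.04 m and angle between jack's own z axis and vertical below 0.05 rad and contact force between jack and stand above 3 N and angle between the x axis of jack and the x axis of stand, either way round below 0.15 rad and contact force between saddle and stage above 2 N and contact force between the fingers and pump_paddle above 2 N and linear speed of stage below 0.05 m/s and contact force between each of the arm, the fingers and stage below 0.3 N and angle between specimen's own z axis and vertical below 0.15 rad and z of specimen in the frame of stage above 0.13 m); the arm keeps its last pose, push and grip.
It fails at once if a bystander is moved by more than 30 mm (distance of any of mug, blade_piece, spatula, dish, pot, spare_mount from where it was at the start of the episode above 0.03 m).
It fails at once if the robot itself pushes on the stage (over 5 N) (contact force between any of the fingers, the arm and stage above 5 N).
It fails at once if the specimen falls off the stage or over (z of specimen in the frame of stage below 0.12 m or angle between specimen's own z axis and vertical above 0.5 rad).
It also fails if it takes over 51 s, if anything falls off the work surface, if the arm or the gripper's body presses on something with over 40 N, if the wrist force passes 120 N, or if a joint passes its speed limit or range.

## Working session

There is one attempt and no reset: what is moved stays moved. The work goes in short steps, Python scripts to look and compute and a shell command to move; the robot and the scene stay as the last step left them, time stands still between calls to the robot, and variables do not carry over. Pictures are saved under pics/ and viewed, about 8 in all and at most 12, crops included, and the job is handed in when it is done.

```bash
mkdir -p pics; ls; cat > h.py <<'E'
import numpy as np, cv2
from rig import robot, camera, camera_info
def ray(name,uv,z,ci=None):
    c=ci or camera_info(name);K=np.array(c["camera_matrix"]);R=cv2.Rodrigues(np.array(c["rvec"],float))[0];t=np.array(c["tvec"],float).ravel()
    o=-R.T@t;out=[]
    for u,v in np.atleast_2d(uv):
        d=R.T@np.linalg.inv(K)@np.array([u,v,1.]);out.append(o+d*(z-o[2])/d[2])
    return np.array(out)
def proj(name,P):
    c=camera_info(name);return cv2.projectPoints(np.array(P,float).reshape(-1,3),np.array(c["rvec"],float),np.array(c["tvec"],float),np.array(c["camera_matrix"],float),None)[0][:,0]
def save(f,im): cv2.imwrite("pics/"+f,im[...,::-1])
E
python3 - <<'E'
from h import *
for n in("top","scene"):
    im=camera(n);save(n+"0.png",im);np.save(n+"0.npy",im)
    c=camera_info(n);R=cv2.Rodrigues(np.array(c["rvec"],float))[0];print(n,-R.T@np.array(c["tvec"],float).ravel(),np.array(c["camera_matrix"])[0,0])
o=robot.get_obs();print({k:np.round(v,3) for k,v in o.items()})
E
```

```text
pics
top [ 0.31751519 -0.01109588  1.43906634] 533.1056103680088
scene [ 1.18300811 -0.39332343  0.92050934] 419.9631123769528
{'time': np.float64(0.1), 'q': array([-1.331,  0.528,  1.434,  0.   ,  1.181, -0.178]), 'joint_velocities': array([-0.   , -0.001, -0.004,  0.001, -0.001,  0.001]), 'joint_torque': array([ -0.   , -44.099, -17.715,   0.063,   0.053,  -0.   ]), 'position': array([ 0.253, -0.571,  0.202]), 'tool_rot': array([-0.692, -0.147,  0.692, -0.146]), 'ft_force': array([-0.056,  0.388, -0.238]), 'moment': array([-0.021, -0.01 , -0.031]), 'grip_width': np.float64(0.087)}
```

View pics/top0.png

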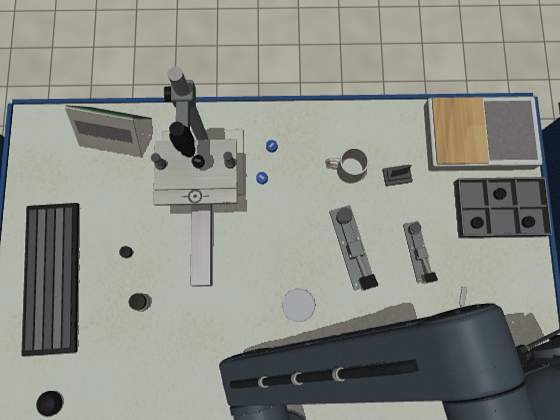

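View pics/scene0.png

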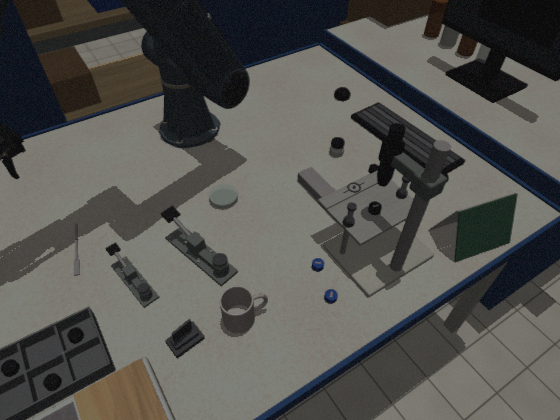

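The top view shows the large jack with its saddle at about (345,214) and its paddle at (368,282). The ring is at (195,196) and the plinth runs down to (201,285). I'll measure these by contours and check on an enlarged crop.

```bash
python3 - <<'E'
from h import *
im=np.load("top0.npy");g=cv2.cvtColor(im,cv2.COLOR_RGB2GRAY)
a=cv2.resize(im[195:300,315:385],None,fx=5.5,fy=5.5,interpolation=cv2.INTER_CUBIC)
b=cv2.resize(im[120:295,140:250],None,fx=3.3,fy=3.3,interpolation=cv2.INTER_CUBIC)
b=cv2.resize(b,(363,577));save("c1.png",np.hstack([a[:577],b]))
# dark saddle/paddle
hsv=cv2.cvtColor(im,cv2.COLOR_RGB2HSV)
m=np.zeros_like(g);m[195:300,315:385]=(g[195:300,315:385]<60)*255
for c in cv2.findContours(m,0,2)[0]:
    if cv2.contourArea(c)>30: print("dark",cv2.minAreaRect(c),cv2.contourArea(c))
# whole jack: not counter colour
roi=g[195:300,315:385];print("counter",np.median(roi))
m=np.zeros_like(g);m[195:300,315:385]=(roi<150)*255
for c in cv2.findContours(m,0,2)[0]:
    if cv2.contourArea(c)>100: print("jack",cv2.minAreaRect(c),cv2.contourArea(c))
# scale
print(ray("top",[[345,214],[368,282]],0.06),ray("top",[[195,196]],.14),ray("top",[[201,286]],.035))
E
```

```text
dark ((367.8999938964844, 281.2000427246094), (12.965337753295898, 16.127614974975586), 71.56504821777344) 170.5
counter 177.0
jack ((352.8500061035156, 248.55001831054688), (86.96263122558594, 25.298219680786133), 71.56504821777344) 1876.5
[[ 0.60166401 -0.18799682  0.06      ]
 [ 0.42199885 -0.24019039  0.06      ]] [[0.63657289 0.19628728 0.14      ]] [[0.42017271 0.19292177 0.035     ]]
```

View pics/c1.png

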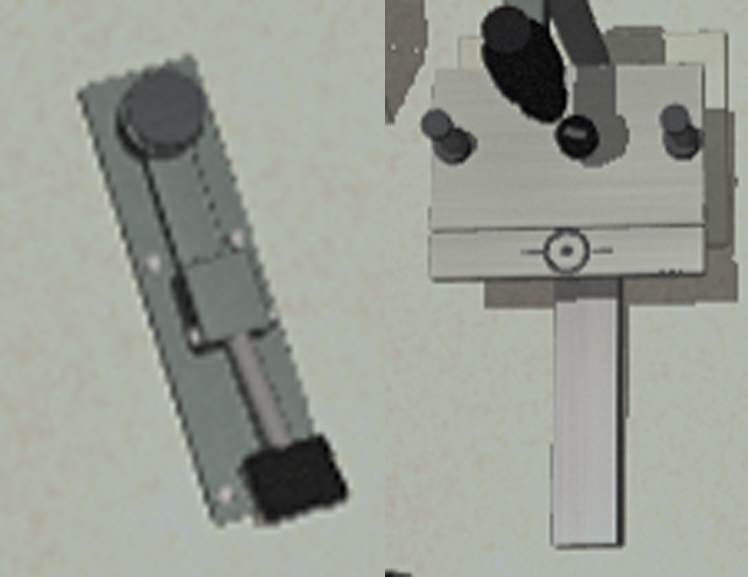

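The crop shows the saddle at (344.6,215) and the carry block's top centre at (356.6,248.8). The paddle is at (369,282), the ring at (194.8,195.8) and the middle of the plinth's front end at about (200.3,285).

```bash
python3 - <<'E'
from h import *
S,B=ray("top",[[344.3,214.7],[356.3,248.5]],.062);P=ray("top",[[368.6,281.6]],.091)[0]
r=ray("top",[[194.6,195.6]],.14)[0];p=ray("top",[[200.0,284.8]],.035)[0]
s1,s2=ray("top",[[153.1,189.1],[236.4,187.9]],.137)
print("S",S,"B",B,"P",P,"ring",r,"plinth",p)
deg=lambda v:np.degrees(np.arctan2(v[1],v[0]))
print("jack yaw",deg(S-B),deg(S-P),"SB",np.linalg.norm(S-B)," SP",np.linalg.norm((S-P)[:2]))
print("stand yaw",deg(r-p),"len",np.linalg.norm((r-p)[:2]),"bar dir",deg(s1-s2)-90,"barlen",np.linalg.norm(s1-s2))
# scene checks
print("scene proj S,B,P,ring",proj("scene",[S,B,P,r]).round(1))
im=camera("scene")
a=cv2.resize(im[195:295,150:250],None,fx=4,fy=4,interpolation=cv2.INTER_CUBIC)
b=cv2.resize(im[160:260,290:390],None,fx=4,fy=4,interpolation=cv2.INTER_CUBIC)
for q,(X,o) in zip([S,B,P,r],[(a,(150,195))]*3+[(b,(290,160))]):
    u=(proj("scene",[q])[0]-o)*4+2;cv2.circle(X,tuple(int(v) for v in u),3,(255,0,0),-1)
save("c2.png",np.hstack([a,b]))
o=robot.get_obs();from scipy.spatial.transform import Rotation as R
print(R.from_quat(o["tool_rot"]).as_matrix().round(3))
E
```

```text
S [ 0.5993919  -0.18581606  0.062     ] B [ 0.50906588 -0.21356231  0.062     ] P [ 0.42062832 -0.23660187  0.091     ] ring [0.63761772 0.19730666 0.14      ] plinth [0.42332852 0.19558274 0.035     ]
jack yaw 17.07585508794605 15.859574760488433 SB 0.09449150510999163  SP 0.18583760688939455
stand yaw 0.46092606827840404 len 0.2142961362570613 bar dir 0.05322110369094446 barlen 0.2093331024710723
scene proj S,B,P,ring [[218.6 258.6]
 [192.9 239. ]
 [168.8 213.3]
 [352.9 187.1]]
[[-0.     0.406 -0.914]
 [ 0.002 -0.914 -0.406]
 [-1.    -0.002 -0.   ]]
```

View pics/c2.png

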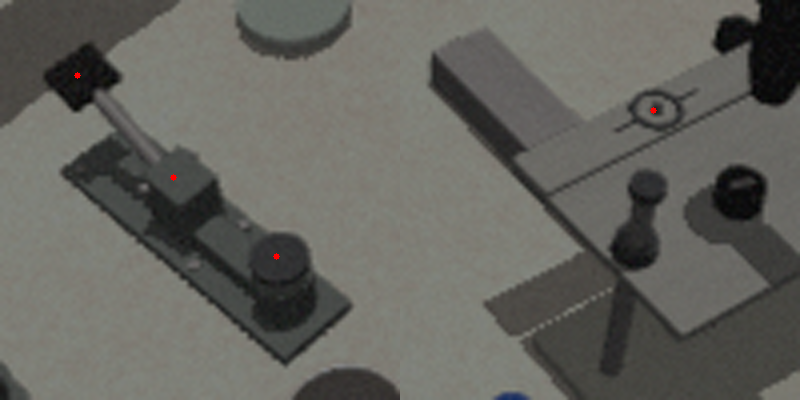

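All the points agree: saddle to block is 94.5 mm (95 expected), the plinth is 214 mm (215 expected), and the scene projections land on their features. Moving above the carry block now.

```bash
cat >> h.py <<'E'
from scipy.spatial.transform import Rotation as Rot
def goal(p,yaw):  # tool-down target with tool y at jack yaw-90deg: shift cm in present tool axes, turn rad
    o=robot.get_obs();M=Rot.from_quat(o["tool_rot"]).as_matrix()
    a=np.degrees(np.arctan2(M[1,1],M[0,1]));t=-np.radians((yaw-90-a+180)%360-180)
    print("t",o["time"],"pos",np.round(o["position"],4),"yaw",round(a+90,2),"tilt",np.round(M[:2,0],3),"shift cm",np.round(M.T@(np.array(p)-o["position"])*100,2),"turn",round(t,3),"F",np.round(o["ft_force"],1),"w",round(float(o["grip_width"]),4),"q",np.round(o["q"],2))
E
python3 -m inch '[[[0,-2.2,-3.6,0,1],[0,-2.2,-3.6,0,1],[0,-2.2,-3.6,0,1],[0,-2.2,-3.6,0,1],[0,-2.2,-3.6,0,1],[0,-2.2,-3.6,0,1],[0,-2.2,-3.6,0,1],[0,-2.2,-3.6,0,1]]]' 20
python3 -c "
from h import *
goal([.509,-.2135,.12],16.6)"
```

```text
time: 0.82
position: [0.4414, -0.3013, 0.1983]
tool_rot: [-0.692, -0.14, 0.694, -0.141]
ft_force: [1.2, -0.3, 0.6]
grip_width: 0.0872
t 0.8167 pos [ 0.4414 -0.3013  0.1983] yaw 22.96 tilt [-0.002 -0.003] shift cm [ 7.79 -5.46 -9.68] turn 0.111 F [ 1.2 -0.3  0.6] w 0.0872 q [-0.81  0.41  1.66 -0.    1.07  0.37]
```

```bash
python3 -m inch '[[[0.5,-1.5,-2.5,0.04,1],[1,-1.5,-2.5,0.04,1],[1.5,-1.4,-2.5,0.03,1],[1.5,-1.0,-2.0,0,1],[1.5,0,0,0,1],[1,0,0,0,1],[0,0,0,0,1]]]'
python3 - <<'E'
from h import *
goal([.509,-.2135,.042],16.6)
E
```

```text
time: 1.4
position: [0.5194, -0.2044, 0.1256]
tool_rot: [-0.699, -0.104, 0.699, -0.105]
ft_force: [-0.1, 0.1, 0.3]
grip_width: 0.0869
t 1.4 pos [ 0.5194 -0.2044  0.1256] yaw 17.05 tilt [ 0.    -0.001] shift cm [8.36 0.56 1.25] turn 0.008 F [-0.1  0.1  0.3] w 0.0869 q [-0.57  0.54  1.68 -0.    0.92  0.7 ]
```

```bash
python3 -m inch '[[[1,0.5,1,0.008,1],[1.5,0,0.2,0,1],[1.5,0,0,0,1],[1.5,0,0,0,1],[1.5,0,0,0,1],[1,0,0,0,1],[0,0,0,0,1]]]'
python3 - <<'E'
from h import *
goal([.509,-.2135,.042],16.6)
save("w1.png",camera("wrist"))
E
```

```text
time: 1.98
position: [0.5089, -0.2195, 0.0458]
tool_rot: [0.701, 0.097, -0.699, 0.102]
ft_force: [-0.2, 0.0, 0.1]
grip_width: 0.087
t 1.9833 pos [ 0.5089 -0.2195  0.0458] yaw 16.17 tilt [ 0.004 -0.005] shift cm [ 0.38 -0.58 -0.18] turn -0.007 F [-0.2  0.   0.1] w 0.087 q [-0.61  0.66  1.74 -0.    0.73  0.68]
```

View pics/w1.png

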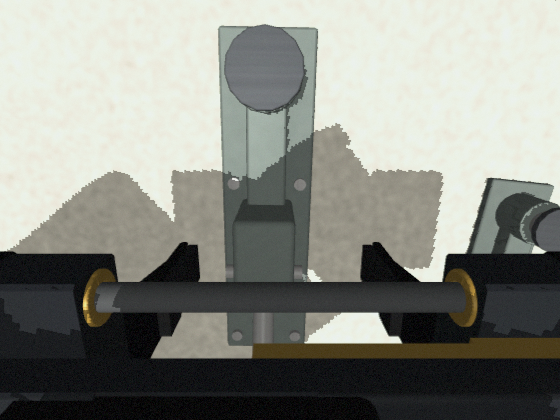

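The wrist view shows the block at column 264 between fingertips centred on about 281, which matches the 6 mm correction. I'll correct, then close.

```bash
python3 -m inch '[[[0.3,-0.6,-0.2,-0.007,1],[0,0,0,0,1],[0,0,0,0,0.35],[0,0,0,0,0.3],[0,0,0,0,0.3],[0,0,0,0,0.3],[0,0,0,0,0.3],[0,0,0,0,0.3]]]' 40
python3 - <<'E'
from h import *
goal([.509,-.2135,.042],16.6)
E
```

```text
time: 2.7
position: [0.5122, -0.2149, 0.0478]
tool_rot: [0.703, 0.098, -0.696, 0.106]
ft_force: [0.3, 0.4, -0.1]
grip_width: 0.0549
t 2.7 pos [ 0.5122 -0.2149  0.0478] yaw 16.6 tilt [ 0.012 -0.011] shift cm [ 0.58 -0.23  0.27] turn -0.0 F [ 0.3  0.4 -0.1] w 0.0549 q [-0.6   0.66  1.74 -0.    0.72  0.69]
```

```bash
python3 -m inch '[[[0.6,-0.2,0.2,0,0.55],[0.2,0,0,0,0.45],[0,0,0,0,0.3],[0,0,0,0,0.3],[0,0,0,0,0.3],[0,0,0,0,0.3],[0,0,0,0,0.3],[0,0,0,0,0.3]]]' 40
python3 - <<'E'
from h import *
goal([.509,-.2135,.042],16.6)
E
```

```text
time: 3.37
position: [0.5082, -0.2107, 0.0387]
tool_rot: [0.703, 0.099, -0.697, 0.104]
ft_force: [-0.3, 0.4, 0.1]
grip_width: 0.0328
t 3.3667 pos [ 0.5082 -0.2107  0.0387] yaw 16.48 tilt [ 0.009 -0.006] shift cm [-0.33  0.29 -0.  ] turn -0.002 F [-0.3  0.4  0.1] w 0.0328 q [-0.6   0.67  1.76  0.    0.7   0.69]
```

```bash
python3 -m inch '[[[-0.5,0,0,0,0.2],[-1,0,0,0,0.2],[-1.5,0,0,0,0.2],[-1.5,0,0,0,0.2],[-1.5,0,0,0,0.2],[-1.5,0,0,0,0.2],[-1,0,0,0,0.2],[0,0,0,0,0.2]]]'
python3 - <<'E'
from h import *
goal([.455,.197,.125],0.3)
E
```

```text
time: 4.03
position: [0.499, -0.207, 0.1222]
tool_rot: [-0.696, -0.104, 0.704, -0.1]
ft_force: [0.3, -0.2, -6.6]
grip_width: 0.0328
t 4.0333 pos [ 0.499  -0.207   0.1222] yaw 16.64 tilt [-0.012  0.004] shift cm [ -0.05 -39.97  -7.35] turn 0.285 F [ 0.3 -0.2 -6.6] w 0.0328 q [-0.6   0.53  1.71 -0.    0.91  0.68]
```

```bash
python3 -m inch '[[[0,-1.5,-0.5,0.03,0.2],[0,-2.5,-0.6,0.04,0.2],[0,-2.8,-0.6,0.04,0.2],[0,-2.8,-0.5,0.04,0.2],[0,-2.8,-0.3,0.04,0.2],[0,-2.8,0,0.04,0.2],[0,-2.8,0,0.03,0.2],[0,-2.8,0,0.02,0.2]]]'
python3 - <<'E'
from h import *
goal([.455,.197,.125],0.3)
E
```

```text
time: 4.7
position: [0.4893, 0.004, 0.1183]
tool_rot: [-0.7, 0.005, 0.714, 0.005]
ft_force: [1.1, -0.0, -8.5]
grip_width: 0.0326
t 4.7 pos [0.4893 0.004  0.1183] yaw -0.79 tilt [-0.021  0.001] shift cm [ -0.58 -19.25   3.71] turn -0.019 F [ 1.1 -0.  -8.5] w 0.0326 q [-0.22  0.49  1.83 -0.    0.84  1.37]
```

```bash
python3 -m inch '[[[-0.1,-2.8,0.5,-0.005,0.2],[-0.1,-2.8,0.6,-0.005,0.2],[-0.1,-2.8,0.6,-0.005,0.2],[0,-2.8,0.6,0,0.2],[0,-2.8,0.6,0,0.2],[0,-2.5,0.3,0,0.2],[0,-1.5,0,0,0.2],[0,0,0,0,0.2]]]'
python3 - <<'E'
from h import *
goal([.455,.197,.125],0.3)
E
```

```text
time: 5.37
position: [0.4465, 0.1967, 0.1167]
tool_rot: [-0.693, -0.003, 0.721, -0.001]
ft_force: [0.7, 1.0, -8.1]
grip_width: 0.0324
t 5.3667 pos [0.4465 0.1967 0.1167] yaw 0.3 tilt [-0.039  0.002] shift cm [-0.87 -0.03 -0.82] turn -0.0 F [ 0.7  1.  -8.1] w 0.0324 q [0.18 0.49 1.83 0.01 0.86 1.74]
```

```bash
python3 -m inch '[[[0.5,0,0,0,0.2],[0.8,0,0,0,0.2],[0.8,0,0,0,0.2],[0.7,0,0,0,0.2],[0,0,0,0,0.2],[0,0,0,0,0.2]]]'
python3 - <<'E'
from h import *
goal([.5425,.197,.085],0.3)
im=camera("top")
a=cv2.resize(im[150:320,130:270],None,fx=3.4,fy=3.4,interpolation=cv2.INTER_CUBIC)
s=camera("scene");b=cv2.resize(s[110:255,260:400],None,fx=4,fy=3.986,interpolation=cv2.INTER_CUBIC)
h=min(a.shape[0],b.shape[0]);x=np.hstack([a[:h],b[:h]]);save("c3.png",cv2.resize(x,(min(800,x.shape[1]),h)));print(x.shape)
E
```

```text
time: 5.87
position: [0.4429, 0.1936, 0.0832]
tool_rot: [-0.691, -0.001, 0.723, -0.002]
ft_force: [0.3, 0.3, -6.9]
grip_width: 0.0331
t 5.8667 pos [0.4429 0.1936 0.0832] yaw 0.25 tilt [-0.045 -0.001] shift cm [-0.63 -0.29 -9.95] turn -0.001 F [ 0.3  0.3 -6.9] w 0.0331 q [0.18 0.55 1.86 0.01 0.78 1.73]
(578, 1036, 3)
```

View pics/c3.png

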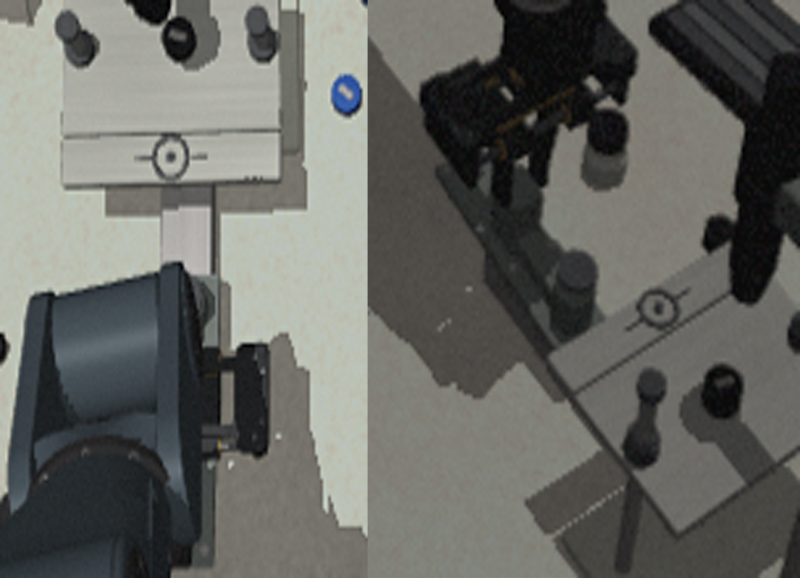

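The jack sits over the plinth, nose slightly down (about 0.045 rad), with the saddle still short of the stage bar and below it. Sliding forward now.

```bash
python3 -m inch '[[[-0.1,-0.1,-1.5,0,0.2],[-0.15,-0.1,-2.0,0,0.2],[-0.15,-0.1,-2.0,0,0.2],[-0.1,0,-1.5,0,0.2],[-0.1,0,0,0,0.2]]]'
python3 - <<'E'
from h import *
goal([.5425,.197,.085],0.3)
E
```

```text
time: 6.38
position: [0.5137, 0.1956, 0.0871]
tool_rot: [-0.69, -0.001, 0.724, -0.001]
ft_force: [1.4, -0.2, -6.9]
grip_width: 0.0327
t 6.3833 pos [0.5137 0.1956 0.0871] yaw 0.15 tilt [-0.048 -0.001] shift cm [ 0.07 -0.13 -2.89] turn -0.003 F [ 1.4 -0.2 -6.9] w 0.0327 q [0.16 0.61 1.69 0.01 0.89 1.72]
```

```bash
python3 -m inch '[[[0.3,-0.1,-1.0,0,0.2],[0.2,0,-1.0,0,0.2],[0.1,0,-0.8,0,0.2],[0,0,0,0,0.2]]]'
python3 - <<'E'
from h import *
goal([.5425,.197,.078],0.3)
E
```

```text
time: 6.72
position: [0.541, 0.196, 0.0805]
tool_rot: [-0.689, -0.0, 0.725, -0.001]
ft_force: [0.9, 0.4, -6.3]
grip_width: 0.0329
t 6.7167 pos [0.541  0.196  0.0805] yaw 0.09 tilt [-0.05  -0.001] shift cm [ 0.24 -0.1  -0.17] turn -0.004 F [ 0.9  0.4 -6.3] w 0.0329 q [0.15 0.64 1.62 0.01 0.92 1.71]
```

```bash
python3 -m inch '[[[0.3,-0.1,-0.2,-0.004,0.2],[0.4,0,-0.1,0,0.2],[0.3,0,0,0,0.2],[0.2,0,0,0,0.2]]]' 25
python3 - <<'E'
from h import *
goal([.5425,.197,.0737],0.3)
E
```

```text
time: 7.05
position: [0.5425, 0.1975, 0.0734]
tool_rot: [-0.689, -0.002, 0.725, -0.002]
ft_force: [-2.7, -2.4, 6.2]
grip_width: 0.0333
t 7.05 pos [0.5425 0.1975 0.0734] yaw 0.34 tilt [-0.05  -0.001] shift cm [-0.03  0.05  0.  ] turn 0.001 F [-2.7 -2.4  6.2] w 0.0333 q [0.15 0.66 1.62 0.01 0.91 1.71]
```

```bash
python3 -m inch '[[[0,0,0,0,0.42],[0,0,0,0,0.5],[0,0,0,0,0.6],[0,0,0,0,0.7],[0,0,0,0,0.8],[0,0,0,0,0.9],[0,0,0,0,0.9],[0,0,0,0,0.9]]]'
python3 - <<'E'
from h import *
goal([.5425,.197,.0737],0.3)
im=camera("top");s=camera("scene");w=camera("wrist")
a=cv2.resize(w,(400,300));b=cv2.resize(s[110:250,255:395],(400,400),interpolation=cv2.INTER_CUBIC)
x=np.zeros((400,800,3),np.uint8);x[:300,:400]=a;x[:,400:]=b;save("c4.png",x)
E
```

```text
time: 7.72
position: [0.5458, 0.1985, 0.0769]
tool_rot: [-0.693, -0.003, 0.721, -0.002]
ft_force: [0.1, -0.3, -0.7]
grip_width: 0.074
t 7.7167 pos [0.5458 0.1985 0.0769] yaw 0.4 tilt [-0.04   0.001] shift cm [0.34 0.15 0.32] turn 0.002 F [ 0.1 -0.3 -0.7] w 0.074 q [0.15 0.65 1.62 0.01 0.91 1.71]
```

View pics/c4.png

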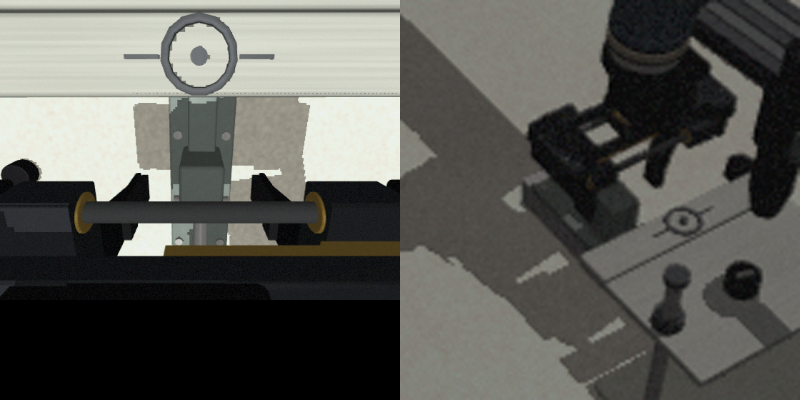

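The jack is released on the plinth, with the block (column 202) in line with the ring (column 199). Lifting straight off, then a check of the fore-aft position.

```bash
python3 -m inch '[[[-1,0,0,0,0.95],[-1.5,0,0,0,0.95],[-2,0,0.5,0,0.95],[-2,0,1,0,0.6],[-1.5,0,1.5,0,0.3],[-0.5,0,2,0,0],[0,0,2,0,0],[0,0,1,0,0]]]'
python3 - <<'E'
from h import *
goal([.449,.197,.145],0.3)
ci=camera_info("wrist");w=camera("wrist");save("w2.png",w)
import pickle;pickle.dump(ci,open("ci.pkl","wb"))
E
```

```text
time: 8.53
position: [0.4707, 0.1977, 0.1726]
tool_rot: [-0.695, -0.002, 0.719, -0.001]
ft_force: [-0.3, -0.1, -0.0]
grip_width: 0.0572
t 8.5333 pos [0.4707 0.1977 0.1726] yaw 0.3 tilt [-0.035  0.002] shift cm [2.83 0.06 2.07] turn -0.0 F [-0.3 -0.1 -0. ] w 0.0572 q [0.17 0.43 1.72 0.01 1.02 1.73]
```

View pics/w2.png

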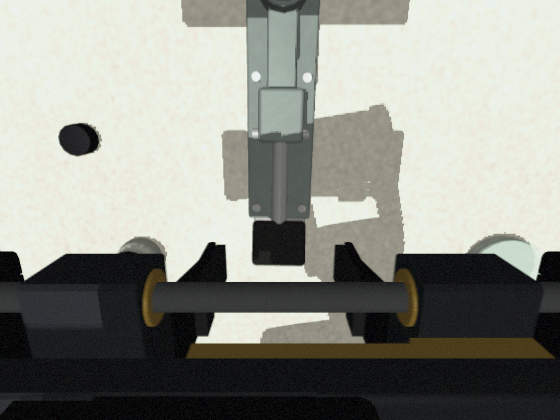

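The carry block's top spans (260–305, 88–141), centre (282,114.5). The paddle spans (253–305, 221–265), centre (279,243), so the handle is up.

```bash
python3 - <<'E'
from h import *
import pickle;ci=pickle.load(open("ci.pkl","rb"))
B=ray("wrist",[[282,114.5]],.097,ci)[0];P=ray("wrist",[[279,243]],.126,ci)[0];sc=ray("wrist",[[282,88],[282,141]],.097,ci)
holes=ray("wrist",[[256,77],[307,78],[257,209],[302,209]],.045,ci)
print("B",B,"P",P,"len",sc[0]-sc[1]);print(holes)
# jack yaw from hole pairs
d=(holes[:2].mean(0)-holes[2:].mean(0));print("yaw",np.degrees(np.arctan2(d[1],d[0])),"saddle est",B[:2]+.095*d[:2]/np.linalg.norm(d[:2]))
goal([.446,.197,.142],0.3)
E
```

```text
B [0.54324904 0.19842662 0.097     ] P [0.45180051 0.2001537  0.126     ] len [0.03806364 0.00027568 0.        ]
[[0.57230294 0.22093833 0.045     ]
 [0.57171433 0.17667294 0.045     ]
 [0.45164257 0.2220554  0.045     ]
 [0.45189099 0.17787484 0.045     ]]
yaw -0.5524819361106922 saddle est [0.63824462 0.19751058]
t 8.5833 pos [0.4692 0.1977 0.1726] yaw 0.33 tilt [-0.037  0.001] shift cm [3.14 0.06 2.21] turn 0.0 F [-1.9  0.3 -0.9] w 0.0531 q [0.17 0.43 1.73 0.01 1.02 1.73]
```

The saddle estimate is within 1 mm of the pad. Closing the fingers and moving over the paddle.

```bash
python3 -m inch '[[[0.5,-0.1,1,0,0],[0.5,0,0.8,0,0],[0.3,0,0.3,0,0],[0,0,0,0,0],[0,0,0,0,0],[0,0,0,0,0],[0,0,0,0,0],[0,0,0,0,0]]]' 20
python3 - <<'E'
from h import *
goal([.447,.1985,.104],0.0)
E
```

```text
time: 9.25
position: [0.4517, 0.1988, 0.1603]
tool_rot: [-0.696, -0.003, 0.718, -0.001]
ft_force: [-0.0, -0.1, -0.3]
grip_width: 0.0028
t 9.25 pos [0.4517 0.1988 0.1603] yaw 0.31 tilt [-0.031  0.002] shift cm [5.64 0.04 0.3 ] turn 0.005 F [-0.  -0.1 -0.3] w 0.0028 q [0.18 0.43 1.78 0.01 0.96 1.74]
```

```bash
python3 -m inch '[[[1,0,0.3,0,0],[1,0,0,0,0],[0.8,0,0,0,0],[0.8,0,0,0,0],[0.8,0,0,0,0],[0.6,0,0,0,0],[0.5,0,0,0,0],[0.5,0,0,0,0]]]'
python3 - <<'E'
from h import *
goal([.447,.1985,.104],0.0)
E
```

```text
time: 9.92
position: [0.451, 0.1992, 0.0984]
tool_rot: [-0.698, -0.003, 0.716, -0.0]
ft_force: [-1.5, -0.2, 4.9]
grip_width: 0.0006
t 9.9167 pos [0.451  0.1992 0.0984] yaw 0.24 tilt [-0.025  0.003] shift cm [-0.55  0.07  0.42] turn 0.004 F [-1.5 -0.2  4.9] w 0.0006 q [0.18 0.53 1.84 0.01 0.8  1.74]
```

The tip is about 5 mm lower than expected, at only 5 N, so I'll look.

```bash
python3 - <<'E'
from h import *
goal([.447,.1985,.104],0.0)
w=camera("wrist");s=camera("scene");t=camera("top")
x=np.zeros((600,800,3),np.uint8);x[:300,:400]=cv2.resize(w,(400,300))
x[:400,400:]=cv2.resize(s[100:240,260:400],(400,400),interpolation=cv2.INTER_CUBIC)
x[300:,:400]=cv2.resize(t[150:300,120:320],(400,300),interpolation=cv2.INTER_CUBIC);save("c5.png",x)
print(proj("scene",[[.6376,.1973,.14],[.6376,.1973,.17]]))
g=cv2.cvtColor(s,cv2.COLOR_RGB2GRAY)
E
```

```text
t 9.9167 pos [0.451  0.1992 0.0984] yaw 0.24 tilt [-0.025  0.003] shift cm [-0.55  0.07  0.42] turn 0.004 F [-1.5 -0.2  4.9] w 0.0006 q [0.18 0.53 1.84 0.01 0.8  1.74]
[[352.90076915 187.09209194]
 [354.5624744  178.82606027]]
```

View pics/c5.png

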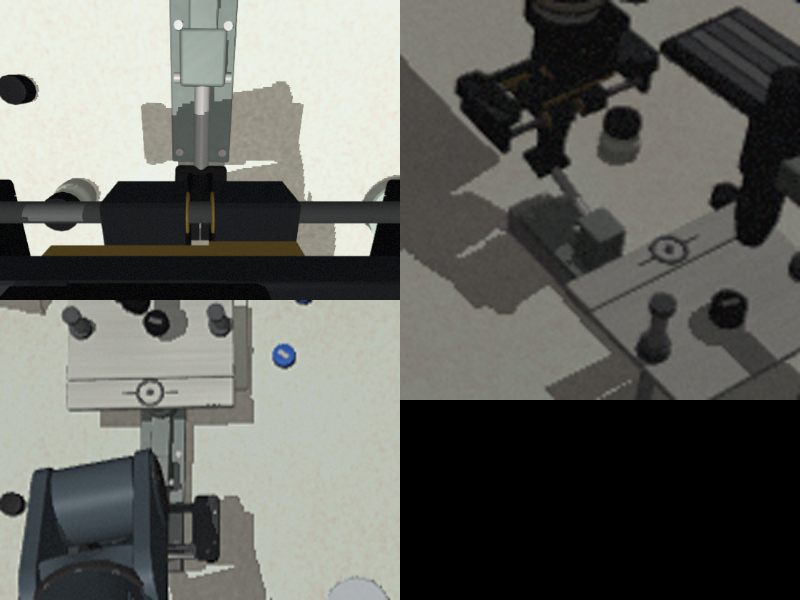

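```bash
python3 - <<'E'
from h import *
f=lambda P:((proj("scene",P)-[260,100])*2.857+[400,0]).round(0)
print("hinge",f([[.5285,.198,.087]]),"up end",f([[.4525,.198,.126]]),"down end",f([[.4435,.198,.093]]))
print("block top",f([[.5425,.198,.097]]),"tip",f([[.451,.199,.0874]]),"ring",f([[.6376,.1973,.14]]),f([[.6376,.1973,.157]]))
for n in("top0.npy",):pass
def ring(s):
    g=cv2.cvtColor(s,cv2.COLOR_RGB2GRAY);r=cv2.resize(g[170:205,335:375],None,fx=8,fy=8,interpolation=cv2.INTER_CUBIC)
    m=(r<r.mean()-25).astype(np.uint8);return [(c[0]/8+335,c[1]/8+170,) for c in [cv2.fitEllipse(k)[0] for k in cv2.findContours(m,0,2)[0] if 2500>cv2.contourArea(k)>300 or cv2.contourArea(k)>2500]]
print("before",ring(cv2.imread("pics/scene0.png")[...,::-1]));print("now",ring(camera("scene")))
t=camera("top");a=np.load("top0.npy")
p,r=cv2.phaseCorrelate(*[cv2.cvtColor(i,cv2.COLOR_RGB2GRAY)[185:205,165:225].astype(float) for i in(a,t)]);print("top ring shift px",p,proj("top",[[.6376,.1973,.157]])-proj("top",[[.6376,.1973,.14]]))
goal([.447,.1985,.104],0.0)
E
```

```text
hinge [[589. 221.]] up end [[547. 148.]] down end [[540. 168.]]
block top [[598. 221.]] tip [[544. 176.]] ring [[665. 249.]] [[668. 236.]]
before [(352.1283130645752, 205.59268188476562), (372.44717025756836, 203.8788948059082), (352.60233306884766, 191.02254676818848), (371.7874526977539, 170.28484630584717)]
now [(352.03045654296875, 205.1037712097168), (372.332950592041, 204.04304885864258), (353.2277297973633, 190.69418716430664), (335.36062955856323, 185.03175163269043), (371.84991455078125, 169.61655592918396)]
top ring shift px (-0.008339700786706317, -0.07561834974151438) [[-1.07293472 -1.63110679]]
t 10.1667 pos [0.4514 0.1992 0.0991] yaw 0.26 tilt [-0.024  0.003] shift cm [-0.48  0.07  0.45] turn 0.004 F [-1.2 -0.2  3.8] w 0.0001 q [0.18 0.52 1.84 0.01 0.8  1.74]
```

```bash
python3 - <<'E'
from h import *
w=camera("wrist");s=camera("scene")
g=lambda i:np.clip(255*(i/255.)**.55,0,255).astype(np.uint8)
x=np.hstack([cv2.resize(g(w[200:350,210:360]),(400,400),interpolation=cv2.INTER_CUBIC),cv2.resize(g(s[130:210,285:365]),(400,400),interpolation=cv2.INTER_CUBIC)])
save("c6.png",x);print(proj("scene",[[.4525,.198,.126],[.4435,.198,.093]]))
E
```

```text
[[311.44266503 151.94664642]
 [308.90921928 158.8427758 ]]
```

View pics/c6.png

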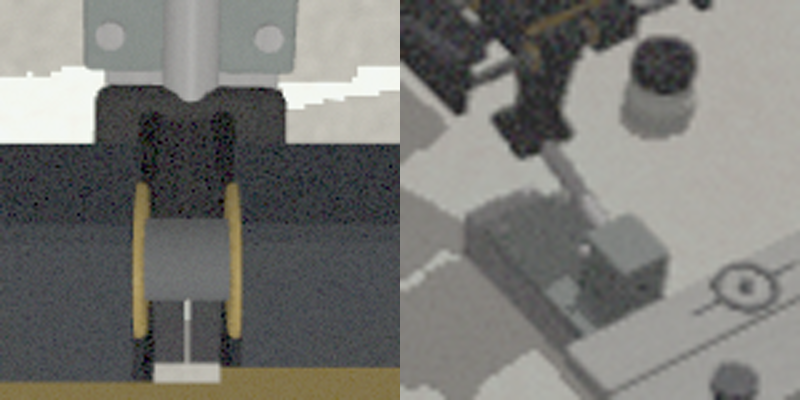

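Closed fingers rest on the paddle. I'll take its actual height from its apparent width (71 px now, 52 px before; the block was 45 px wide).

```bash
python3 - <<'E'
from h import *
import pickle
def z(ci,uv,w,L):
    K=np.array(ci["camera_matrix"]);R=cv2.Rodrigues(np.array(ci["rvec"],float))[0];t=np.array(ci["tvec"],float).ravel()
    Z=K[0,0]*L/w;return R.T@(Z*np.linalg.inv(K)@np.array([uv[0],uv[1],1.])-t)
c0=pickle.load(open("ci.pkl","rb"));c1=camera_info("wrist")
print("block",z(c0,(282,114),45,.034),"paddle up",z(c0,(279,243),52,.04),"plate",z(c0,(282,77),69,.06))
print("paddle front edge now",z(c1,(281,236),71,.04),"plate now",z(c1,(281,222),79,.06))
goal([.447,.1985,.104],0.0)
E
```

```text
block [0.54346627 0.19841075 0.0934591 ] paddle up [0.44902305 0.20016433 0.11982627] plate [0.57245962 0.19837838 0.04425778]
paddle front edge now [0.46146472 0.20049809 0.10765229] plate now [0.4468707  0.20038723 0.04432995]
t 10.2667 pos [0.4515 0.1992 0.0992] yaw 0.26 tilt [-0.024  0.003] shift cm [-0.47  0.07  0.46] turn 0.004 F [-0.6 -0.2  3.8] w 0.0005 q [0.18 0.52 1.84 0.01 0.8  1.74]
```

```bash
python3 - <<'E'
from h import *
o=robot.get_obs();M=Rot.from_quat(o["tool_rot"]).as_matrix();p=np.array(o["position"])
for a in (.011,0,-.008,-.03):
    P=[p+M@[a,y,-.0095] for y in(-.015,0,.015)];print(a,np.round(P[1],4),((proj("wrist",P)-[210,200])*400/150).round(0).tolist())
f=lambda q:((proj("wrist",[q])-[210,200])*400/150).round(0).tolist()
jx,jy,jz=.5432,.1984,.035
for th in(0,.15,.3,.4):
    a=.4-th;c=lambda r,h:[jx-.014-r*np.cos(a)+h*np.sin(a),jy,jz+.052+r*np.sin(a)+h*np.cos(a)]
    print(th,"front",f(c(.068,.006)),"rear",f(c(.102,.006)),np.round(c(.085,.006),3))
E
python3 -m inch '[[[0.6,0,0,0,0],[0.6,0,0,0,0]]]'
python3 - <<'E'
from h import *
goal([.447,.1985,.104],0.0)
t=camera("top");a=np.load("top0.npy")
print(cv2.phaseCorrelate(*[cv2.cvtColor(i,cv2.COLOR_RGB2GRAY)[185:205,165:225].astype(float) for i in(a,t)]))
E
```

```text
0.011 [0.4607 0.1993 0.088 ] [[130.0, 67.0], [194.0, 67.0], [259.0, 67.0]]
0 [0.461  0.1993 0.099 ] [[127.0, 83.0], [195.0, 83.0], [263.0, 83.0]]
-0.008 [0.4611 0.1993 0.107 ] [[124.0, 96.0], [195.0, 96.0], [266.0, 96.0]]
-0.03 [0.4617 0.1992 0.129 ] [[117.0, 138.0], [196.0, 138.0], [276.0, 138.0]]
0 front [[200.0, 83.0]] rear [[200.0, 260.0]] [0.453 0.198 0.126]
0.15 front [[200.0, 85.0]] rear [[199.0, 246.0]] [0.448 0.198 0.114]
0.3 front [[199.0, 79.0]] rear [[198.0, 224.0]] [0.445 0.198 0.101]
0.4 front [[199.0, 73.0]] rear [[197.0, 206.0]] [0.444 0.198 0.093]
time: 10.43
position: [0.4512, 0.1995, 0.0885]
tool_rot: [-0.699, -0.003, 0.715, -0.0]
ft_force: [-4.9, -0.1, 9.2]
grip_width: 0.0001
t 10.4333 pos [0.4512 0.1995 0.0885] yaw 0.26 tilt [-0.022  0.004] shift cm [-1.54  0.09  0.45] turn 0.005 F [-4.9 -0.1  9.2] w 0.0001 q [0.18 0.54 1.85 0.01 0.77 1.74]
((-0.007834806792516247, -0.2796999066366208), 0.8436806189252987)
```

The stage is starting to rise (0.28 px, about 3 mm), so the press works and the contact just sits higher on the tool than assumed. Pressing on.

```bash
python3 -m inch '[[[0.6,0,0.1,0,0],[0.6,0,0.1,0,0],[0.5,0,0.1,0,0],[0.4,0,0.1,0,0]]]'
python3 - <<'E'
from h import *
goal([.447,.1985,.104],0.0)
t=camera("top");a=np.load("top0.npy")
print(cv2.phaseCorrelate(*[cv2.cvtColor(i,cv2.COLOR_RGB2GRAY)[185:205,165:225].astype(float) for i in(a,t)]))
w=camera("wrist");s=camera("scene")
g=lambda i:np.clip(255*(i/255.)**.55,0,255).astype(np.uint8)
save("c7.png",np.hstack([cv2.resize(g(w[150:350,180:380]),(400,400),interpolation=cv2.INTER_CUBIC),cv2.resize(g(s[120:220,280:380]),(400,400),interpolation=cv2.INTER_CUBIC)]))
E
```

```text
time: 10.82
position: [0.4488, 0.1996, 0.0715]
tool_rot: [-0.701, -0.003, 0.713, -0.001]
ft_force: [-9.8, -3.6, 58.4]
grip_width: 0.0006
t 10.8167 pos [0.4488 0.1996 0.0715] yaw 0.32 tilt [-0.016  0.004] shift cm [-3.25  0.1   0.23] turn 0.006 F [-9.8 -3.6 58.4] w 0.0006 q [0.19 0.57 1.87 0.01 0.72 1.74]
((-0.8366263442701296, -1.715750479586367), 0.9079627484692931)
```

View pics/c7.png

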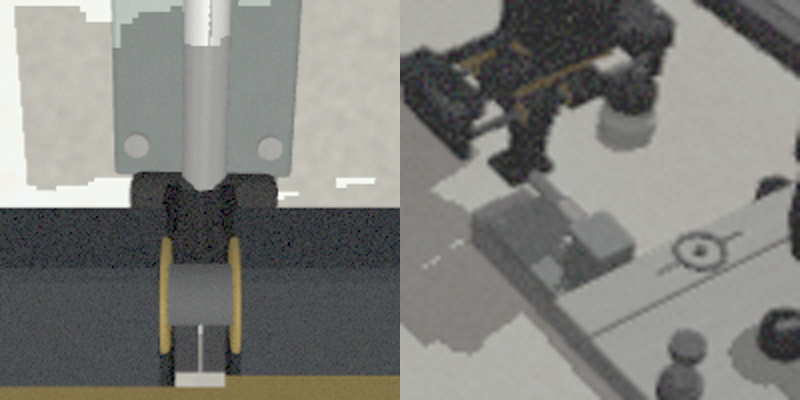

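Full stroke: the stage is up about 17 mm (1.7 px, as expected) and firmly on the stop. Now all the way up.

```bash
python3 -m inch '[[[-0.3,0,0,0,0],[0,0,0,0,0],[-1,0,0,0,0],[-1.5,0,0,0,0],[-1.5,0,0,0,0],[-1.5,0,0,0,0],[-1.5,0,0,0,0],[-1.2,0,0,0,0]]]'
python3 -m inch '[[[-1,0,0,0,0],[0,0,0,0,0],[0,0,0,0,0],[0,0,0,0,0]]]'
python3 - <<'E'
from h import *
import pickle
goal([.447,.1985,.104],0.0)
t=camera("top");a=np.load("top0.npy")
print(cv2.phaseCorrelate(*[cv2.cvtColor(i,cv2.COLOR_RGB2GRAY)[185:205,165:225].astype(float) for i in(a,t)]))
w=camera("wrist");s=camera("scene")
g=lambda i:np.clip(255*(i/255.)**.55,0,255).astype(np.uint8)
save("c8.png",np.hstack([cv2.resize(g(w[100:350,160:410]),(400,400),interpolation=cv2.INTER_CUBIC),cv2.resize(g(s[120:220,280:380]),(400,400),interpolation=cv2.INTER_CUBIC)]))
E
```

```text
time: 11.63
position: [0.4547, 0.1991, 0.1626]
tool_rot: [0.707, 0.004, -0.707, 0.0]
ft_force: [0.2, -0.1, -0.5]
grip_width: 0.0005
time: 11.97
position: [0.4579, 0.1994, 0.1741]
tool_rot: [0.71, 0.004, -0.704, -0.0]
ft_force: [0.2, 0.4, -0.8]
grip_width: 0.0004
t 11.9667 pos [0.4579 0.1994 0.1741] yaw 0.36 tilt [0.009 0.006] shift cm [7.   0.13 1.15] turn 0.006 F [ 0.2  0.4 -0.8] w 0.0004 q [0.18 0.4  1.78 0.01 0.95 1.74]
((-0.014724859449216865, -0.017893245118431267), 0.9782481035472749)
```

View pics/c8.png

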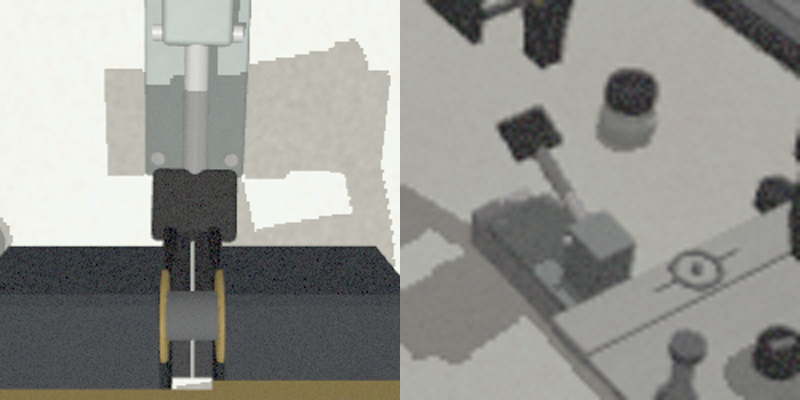

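Stage fully down, paddle up and free. I'll check numerically that the jack hasn't shifted.

```bash
python3 - <<'E'
from h import *
print("block rear edge",ray("wrist",[[160+196*.625,100+44*.625]],.097),"paddle",ray("wrist",[[160+195*.625,100+205*.625]],.126))
w=camera("wrist")
print("holes",ray("wrist",[[160+158*.625,100+160*.625],[160+232*.625,100+160*.625]],.045))
E
python3 -m inch '[[[1,0,0.3,0,0],[1.2,0,0.3,0,0],[1.2,0,0.2,0,0],[1,0,0,0,0],[0.8,0,0,0,0],[0.8,0,0,0,0],[0.6,0,0,0,0],[0.6,0,0,0,0]]]'
python3 -c "
from h import *
goal([.448,.1985,.075],0.0)"
```

```text
block rear edge [[0.52335525 0.19999385 0.097     ]] paddle [[0.45202206 0.19992032 0.126     ]]
holes [[0.45259233 0.22248997 0.045     ]
 [0.45293627 0.17736797 0.045     ]]
time: 12.83
position: [0.4497, 0.1999, 0.0972]
tool_rot: [0.709, 0.004, -0.705, -0.0]
ft_force: [-2.0, 0.0, 4.0]
grip_width: 0.0005
t 12.8333 pos [0.4497 0.1999 0.0972] yaw 0.35 tilt [0.006 0.006] shift cm [2.22 0.15 0.18] turn 0.006 F [-2.  0.  4.] w 0.0005 q [0.19 0.52 1.87 0.01 0.75 1.75]
```

```bash
python3 -m inch '[[[0.6,0,0.1,0,0],[0.6,0,0,0,0],[0.5,0,0,0,0],[0.4,0,0,0,0],[0.3,0,0,0,0]]]'
python3 - <<'E'
from h import *
goal([.448,.1985,.075],0.0)
a=np.load("top0.npy")
for i in range(3):
    t=camera("top");print(cv2.phaseCorrelate(*[cv2.cvtColor(i,cv2.COLOR_RGB2GRAY)[185:205,165:225].astype(float) for i in(a,t)])[0],robot.get_obs()["ft_force"].round(1),robot.get_obs()["position"].round(4))
E
```

```text
time: 13.25
position: [0.4454, 0.2, 0.0729]
tool_rot: [0.707, 0.004, -0.707, 0.0]
ft_force: [-3.3, -1.6, 23.3]
grip_width: 0.0005
t 13.25 pos [0.4454 0.2    0.0729] yaw 0.36 tilt [0.    0.006] shift cm [-0.21  0.15 -0.26] turn 0.006 F [-3.3 -1.6 23.3] w 0.0005 q [0.19 0.56 1.89 0.01 0.69 1.75]
(-0.9949183798128125, -1.4460040352635737) [-3.5 -0.3 18. ] [0.4454 0.2    0.0732]
(-1.023834891073676, -1.4603505477943024) [-3.2 -1.2 11.8] [0.4454 0.2    0.0735]
(-1.0186150432702767, -1.3546304633265223) [-2.4 -0.5 12. ] [0.4454 0.2    0.0735]
```

It settled back to 12 N, which is right at the load. I'll press a little harder for margin.

```bash
python3 -m inch '[[[0.5,0,0,0,0],[0.6,0,0,0,0],[0.6,0,0,0,0]]]'
python3 - <<'E'
from h import *
a=np.load("top0.npy")
for i in range(6):
    t=camera("top");o=robot.get_obs();print(np.round(cv2.phaseCorrelate(*[cv2.cvtColor(i,cv2.COLOR_RGB2GRAY)[185:205,165:225].astype(float) for i in(a,t)])[0],2),o["ft_force"].round(1),o["position"].round(4),o["time"])
E
```

```text
time: 13.65
position: [0.4455, 0.2001, 0.0707]
tool_rot: [0.709, 0.005, -0.705, 0.001]
ft_force: [-14.7, -4.5, 68.1]
grip_width: 0.0005
[-0.86 -1.72] [-14.1  -4.7  63.4] [0.4455 0.2001 0.0709] 13.7
[-0.87 -1.65] [-13.6  -4.   63.2] [0.4456 0.2001 0.071 ] 13.75
[-0.89 -1.71] [-13.2  -4.6  62.6] [0.4455 0.2001 0.071 ] 13.8
[-0.88 -1.72] [-12.8  -4.8  62. ] [0.4455 0.2001 0.071 ] 13.85
[-0.85 -1.71] [-13.3  -5.5  62.9] [0.4455 0.2001 0.071 ] 13.9
[-0.89 -1.71] [-13.3  -4.3  62.7] [0.4455 0.2001 0.071 ] 13.95
```

```bash
python3 -m inch '[[[0.35,0,0,0,0]]]'
python3 - <<'E'
from h import *
a=np.load("top0.npy")
for i in range(5):
    t=camera("top");o=robot.get_obs();print(np.round(cv2.phaseCorrelate(*[cv2.cvtColor(i,cv2.COLOR_RGB2GRAY)[185:205,165:225].astype(float) for i in(a,t)])[0],2),o["ft_force"].round(1),o["position"].round(4),o["time"])
b=cv2.imread("pics/scene0.png")[...,::-1]; s=camera("scene")
# specimen on stage and top check of bystanders
d=cv2.absdiff(a,camera("top")).max(2);print("top diff, specimen area",cv2.phaseCorrelate(*[cv2.cvtColor(i,cv2.COLOR_RGB2GRAY)[152:172,188:212].astype(float) for i in(a,t)])[0])
for n,(u,v) in dict(mug=(350,165),blade=(397,175),dish=(298,305),pot=(139,302),spare=(126,252),spat=(463,296)).items(): print(n,int((d[v-12:v+12,u-12:u+12]>60).sum()))
E
```

```text
time: 14.03
position: [0.4456, 0.2, 0.0728]
tool_rot: [0.711, 0.005, -0.704, 0.001]
ft_force: [-6.4, -1.9, 25.3]
grip_width: 0.0002
[-0.96 -1.44] [-7.9 -2.9 33.6] [0.4456 0.2    0.0724] 14.0833
[-1.  -1.4] [-8.9 -3.5 41.9] [0.4456 0.2    0.072 ] 14.1333
[-0.89 -1.62] [-10.   -1.9  42.6] [0.4456 0.2    0.072 ] 14.1833
[-0.85 -1.57] [-9.2 -3.7 41.5] [0.4456 0.2    0.0719] 14.2333
[-0.82 -1.54] [-9.9 -3.2 41.5] [0.4456 0.2    0.0719] 14.2833
top diff, specimen area (-0.8006750277159167, -0.8970692164808867)
mug 0
blade 0
dish 0
pot 216
spare 5
spat 30
```

Steady at 42 N on the stop, well above the 12 N load. The stage is up about 16 mm and the bystanders are unmoved. The pot is hidden from the top by the arm, but the scene view shows it in place. Handing in.

```bash
python3 -c "
from h import *
print(robot.hand_in());o=robot.get_obs();print(o['time'],o['ft_force'].round(1),o['position'].round(4))"
```

```text
the job is handed in; nothing more can be done
None
the job is handed in; nothing more can be done
```

I set the jack on the plinth and let go of it. I pumped one full stroke down and up, then pressed the handle down again and handed in at about 14.3 s of the 51 s, still holding it down. No verdict came back.

**Last checks**
- **Jack position:** the saddle was measured within about 1 mm of the lift pad after placing. The jack had not moved before the second stroke.
- **First stroke:** the stage rose about 17 mm. It came fully back down with the handle up.
- **Final hold:** the fingers pressed steadily at about 42 N, well over the 12 N load, which indicates the handle is on its stop. I did not measure its angle directly. The stage was up about 16 mm, and the specimen had moved only as expected with the stage.
- **Bystanders:** the mug, blade piece and dish showed no change in the top view. The spare mount and spatula differed by only a few pixels, which I put down to shadow. The pot was hidden by the arm there, but the scene view between the two strokes showed it where it started.

**Disagreements**
- **Contact height:** at the handle's stop the tool centre was about 30 mm lower than the stated fingertip length implies (0.072 m against the expected 0.104 m). I did not explain this and relied on the measured stage lift and press force instead.
- **High press force:** it reached 58 N in the first stroke and 68 N in the second before I eased it. The wrist limit is 120 N. The 40 N limit on the arm and gripper body would matter only if the body, not the fingers, was touching.
- **Carrying tilt:** the tool drifted to about 0.05 rad of tilt while carrying the jack. I expected the jack to settle flat when released, but did not measure its tilt.

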